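Release the eccentric cam and slide the bushing under the drill guide

ROBOT

A 6-joint arm with a two-finger parallel gripper is mounted at the origin on a cart in front of the work surface, level with it; the furniture and walls round the work are solid. World frame = base frame: x ahead of the robot, y to its left, z up, the work surface at z = 0. Lengths are in m, angles in rad, forces in N, time in s.
With the tool pointing down it reaches from about 0.225 to 0.875 m from the base axis. Payload 3.4 kg.
Tool frame: the origin (TCP) lies at the very end of the fingers, on their centre line; the grasp point (between the pads) lies 19 mm behind it; z points along the fingers, y is the line along which they close (so a half turn about z gives the same grasp; the last joint's range is limited). The gripper opens to 85 mm and grips with 20 to 120 N. Pads are 22 mm wide; open, the fingers measure 114 mm over their backs; the gripper's body (76 mm by 85 mm) begins 54 mm behind the grasp point. The pads swing forward as they close: fully open they stand 13 mm farther back than shut.
Start: joints at [-1.244, 0.276, 1.505, -0, 1.361, -0.121], TCP at [0.249, -0.518, 0.231] pointing down, gripper open.
Joint ranges: [-2.89, 2.89], [-0.75, 2.08], [0.22, 2.7], [-1.18, 4.32], [0.11, 2.71], [-2.7, 2.7]. Speed limits (rad/s): [2.57, 2.57, 3.14, 3.14, 3.14, 3.14].

INTERFACE

Orientations are given as a unit quaternion [w, x, y, z].
In Python, from rig import readout, vision, manip gives the robot as it stands.
- The arm moves only by the shell command python3 -m handwheel 'ROWS' [FORCE]. ROWS is JSON, a list of rows, each a list of 3 entries, a list of its own where there are three numbers: the shift along the tool's x, y, z in mm, then the turn, a rotation vector about the tool's x, y, z in units of 6 degrees (1.0 is 6 degrees), then the closure, from -1 (fully open) to 1 (shut), so that 0 is half open. A call has 1 to 20 rows; each row shifts and turns the commanded pose from where the row before left it, along the tool's axes as they then stand; what a row does not reach is not made up. A row lasts 1/8 s, in which the tool goes at most 62.5 mm and 10.7 degrees, less where a joint would pass 70% of its speed; a pose out of reach is approached as far as the arm can. A call is refused whole if a number of a shift passes 62.5 or a number of a turn 1, either way. A call with a gripper value outside its range is refused whole. The fingers move at their own pace and stop on an object; FORCE is the grip in N (left out, the last holds). Time passes only in rows, so rows that do not move let the fingers close. It gives the time, the measured TCP pose, the force, the opening and the grip force at its end, in the units of the state.
- readout.get_state(): the state, without advancing time (a new reading comes with each control period).
- vision.get_image(name): name is "scene" or "top" or "wrist"; returns the picture (420x560x3 uint8, blue, green, red); there is no depth.
- vision.camera_params(name): a dict with "intrinsics" (3x3 intrinsics, pixels), "rvec" (rotation vector, rad) and "tvec" (3), from world to camera coordinates, as OpenCV has them; the wrist camera has in their place "hand_eye" (4x4, takes a point from camera to tool coordinates, whose origin is the TCP and whose axes are the flange's). Camera axes: x right, y down, z forward; pixel columns grow to the right and rows downward; lengths in m; the calibration is good to about 2 mm. The wrist camera is an equidistant fisheye: a pixel r from the principal point sees the ray r / f radians off the axis. A picture is of the moment at which its call begins: read the wrist's pose just before it. camera_params takes no time and is no camera call.
- manip.sign_off(): hands the job in; it is judged then, once.
The state is a dict: "clock": time; "qpos": joint angles; "qd": joint speeds; "effort": joint torques, N m; "position": TCP position; "ee_rot": TCP orientation; "contact_force": force on the tool from outside, world axes, zero at the start; "moment": the same for the moment, N m; "width": finger opening in m; "gripper_force": force on a finger pad.
Only numpy, scipy, OpenCV 4.12 (cv2) and the standard library are available. Lean on these libraries where they do the work, as an engineer would, in place of code of your own. Each camera call takes 0.05 s, during which the arm holds its last target. There are 200 camera calls.

TASK

On the blue drilling jig, the steel eccentric cam blocks the carriage that holds the brass bushing. Push the cam's upright black peg round clockwise (seen from above) until the cam's low point, marked yellow, faces the carriage's roller; only then push the red plate at the back of the carriage forward until it stops, so that the bushing stands under the drill guide. Push only: leave the bushing in its seat without touching it, and leave the tools and other things lying about where they are.

Things in the scene. Friction and masses are not known exactly. Their poses are not given: they have to be found in the camera images.
- jig: fixed blue jig, base plate 215 x 94 mm, 10 mm thick, rails up to z 20 mm. Origin on the worktable under the cam's upright pivot; +x = 'forward', the way the carriage travels (away from the robot), +y left, z up. In this frame the carriage lies on the -x axis, and a grey bridge with the drill guide stands over the track: x -79 to -53 mm, y -37 to +37 mm, up to z 66 mm
- cam (a joint): angle of the cam about its pivot, rad: 0 = low point exactly facing the carriage's roller, positive = counter-clockwise seen from above; starts at 1.8 to 2.5, ends at -0.8 and 2.8. No detent at 0: about 2 N at the peg turns it, it stays where it is left and can be pushed past 0, so stop there. Within 0.3 of 0 it is low enough for the carriage to pass
- cam_peg (a point): centre of the top (z 75 mm) of the upright round black peg, the part to push: 16 mm across, from z 33 mm (top of the dark 16 mm wide lever) to 75 mm. It runs on a circle of radius 70 mm about the jig's origin; in the jig's frame the lever points (cam value - 0.9 rad) from +x towards +y, so with the cam low it points forward and 0.9 rad to the right
- low_mark (a point): the cam's low point, at the yellow mark on the upper rim (z 25 mm) of the steel cam disc. The disc is 76 mm across, 12 mm thick (z 13 to 25 mm) and turns about a point 19 mm off its centre: its edge is 19 mm from the pivot here, 57 mm at the high point opposite
- carriage (a joint): travel of the follower slide (aluminium carriage), m: 0 = back (start), 0.038 = fully forward on its end stop. Slides with about 2 N plus some drag and stays where it is left; the cam blocks it short of the end unless the low point faces it
- push_plate (a point): centre of the rear face of the red upright push plate at the back of the carriage, z 41 mm, 139 mm behind the jig's origin at the start. Plate 44 mm wide, 12 mm thick, z 11 to 57 mm; the rear face looks along the jig's -x. Behind it are only the base plate (top z 10 mm, 28 mm of it at the start) and the worktable
- bushing_mid (a point): centre of the loose brass bushing (30 mm across, 28 mm high) standing 8 mm deep in the round seat of the carriage, 35 mm in front of the push plate's rear face; its top is at z 45 mm
- guide (a point): point under the drill guide's hole, on the underside of the grey bridge (z 50 mm); the bushing's centre stands right below it when the carriage is fully forward
- filter_cap: flat black round cap, 74 mm across, 22 mm high; a bystander to leave alone. Origin at the centre of its underside
- screwdriver_1: screwdriver with blue handle, 200 mm long, 26 mm thick, lying flat; a bystander to leave alone. Origin at the centre of its underside
- pliers_1: pliers with red handles, 198 x 64 x 14 mm, lying flat; a bystander to leave alone. Origin at the centre of its underside
- punch_1: dark steel punch, 150 mm long, 11 mm thick, lying flat; a bystander to leave alone. Origin at the centre of its underside
Things that resemble listed ones, but are neither listed nor needed, are in the scene too. Of the things like the part that bears bushing_mid, leave any that is purple; of the rest the smaller one is meant.

How it is judged:
On the way, in this order (a step that is already met when the one before it is completed fails the run):
1. the cam is turned to its low point while the carriage is still at the back (value of joint cam between -0.3 and 0.3 rad and value of joint carriage below 0.006 m), for 0.2 s.
2. the carriage is pushed fully forward (value of joint cam between -0.3 and 0.3 rad and value of joint carriage above 0.035 m), for 0.2 s.
At the end, for the whole second after the job is handed in: the cam is within 0.3 rad of its low point, the carriage is within 3 mm of its forward stop, and the bushing stands upright in its seat, within 5 mm of the drill guide's axis (all of step 2 and horizontal distance between bushing_mid and guide below 0.005 m and height (world z) of bushing_mid below 0.036 m and angle between bushing_mid's own z axis and vertical below 0.15 rad); the robot touches nothing.
It fails at once if the carriage is pushed forward (more than 8 mm) while the cam is not at its low point (value of joint carriage above 0.008 m and (value of joint cam above 0.4 rad or value of joint cam below -0.4 rad)).
It fails at once if the bushing is touched by the robot (contact force between any of the fingers, the arm and bushing above 1 N).
It fails at once if the bushing is lifted or tipped out of its seat (height (world z) of bushing_mid above 0.037 m or angle between bushing_mid's own z axis and vertical above 0.3 rad).
It fails at once if a bystander is moved by more than 15 mm (distance of any of filter_cap, screwdriver_1, pliers_1, punch_1 from where it was at the start of the episode above 0.015 m).
It also fails if it takes over 51 s, if anything falls off the work surface, if the arm or the gripper's body presses on something with over 40 N, if the wrist force passes 120 N, or if a joint passes its speed limit or range.

## Working session

There is one attempt and no reset: what is moved stays moved. The work goes in short steps, Python scripts to look and compute and a shell command to move; the robot and the scene stay as the last step left them, time stands still between calls to the robot, and variables do not carry over. Pictures are saved under pics/ and viewed, at most 10 in all, crops included, and the job is handed in when it is done.

```bash
mkdir -p pics; cat > h.py <<'E'
import numpy as np, cv2
from rig import readout, vision, manip
from scipy.spatial.transform import Rotation as R
def ray(name,uv):
    p=vision.camera_params(name);K=np.array(p["intrinsics"],float)
    Rm=cv2.Rodrigues(np.array(p["rvec"],float))[0];t=np.array(p["tvec"],float).ravel()
    d=Rm.T@np.linalg.inv(K)@np.array([uv[0],uv[1],1.]);return -Rm.T@t,d
def onz(name,uv,z):
    o,d=ray(name,uv);return o+d*(z-o[2])/d[2]
E
python3 - <<'E'
from h import *
for n in("top","scene"):
    im=vision.get_image(n);cv2.imwrite(f"pics/{n}0.png",im)
    p=vision.camera_params(n);print(n,p)
s=readout.get_state();print(s)
E
```

```text
top {'intrinsics': array([[436.26622618,   0.        , 284.84329732],
       [  0.        , 436.26622618, 206.56826723],
       [  0.        ,   0.        ,   1.        ]]), 'rvec': array([ 2.21452201, -2.15313057,  0.13789752]), 'tvec': array([0.12172765, 0.54928886, 0.90982188])}
scene {'intrinsics': array([[493.63117972,   0.        , 280.13429924],
       [  0.        , 493.63117972, 202.57300734],
       [  0.        ,   0.        ,   1.        ]]), 'rvec': array([ 0.62626165, -2.71078117,  1.05878051]), 'tvec': array([0.55840952, 0.13172305, 0.89219151])}
{'clock': 0.1, 'qpos': array([-1.24398113e+00,  2.76537586e-01,  1.50599133e+00,  3.25707299e-06,
        1.36070856e+00, -1.20994635e-01]), 'qd': array([-1.84567463e-03, -3.85687599e-03, -2.14283176e-03, -5.60138770e-04,
        2.88725641e-04, -7.97557120e-06]), 'effort': array([ 1.18359676e-03, -4.17699194e+01, -2.46404868e+01, -7.53507175e-05,
        5.86877373e-03, -1.20440558e-05]), 'position': array([ 0.24881923, -0.51786055,  0.23052895]), 'ee_rot': array([-8.18221451e-04,  9.75037589e-01,  2.22038339e-01, -8.29009974e-05]), 'contact_force': array([ 0.85677784, -0.04990346, -0.95139471]), 'moment': array([-0.00213765,  0.05494078, -0.00041199]), 'gripper_force': 0.0, 'width': 0.08528684273468175}
```

View pics/top0.png

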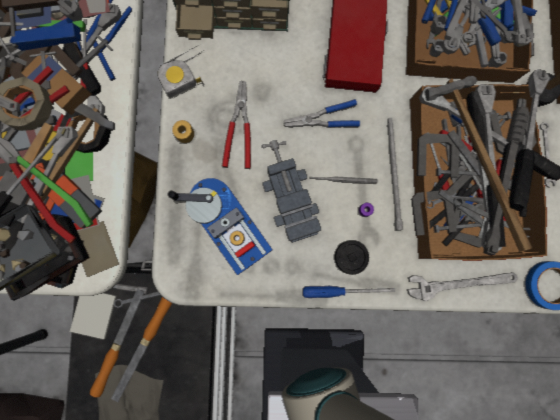

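View pics/scene0.png

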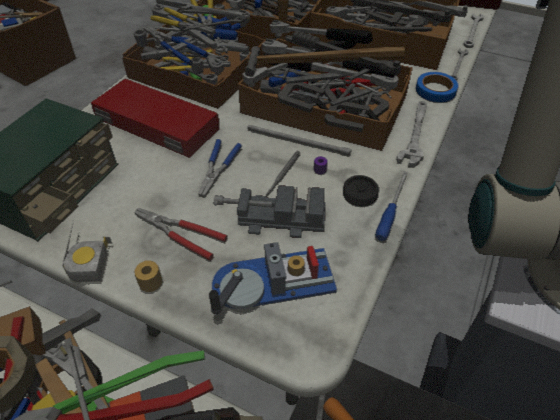

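The top view shows the jig at about (228,225), with the pivot near (209,198), the peg near (173,196), the red plate near (246,248) and the bushing at (237,238). The robot is at the bottom of the picture. The jig is clear of the bystanders. I'll zoom in next.

```bash
python3 - <<'E'
from h import *
a=cv2.imread("pics/top0.png")[165:285,155:285];b=cv2.imread("pics/scene0.png")[235:325,200:350]
cv2.imwrite("pics/c0.png",cv2.resize(a,None,fx=4.8,fy=4.8,interpolation=cv2.INTER_CUBIC))
im=cv2.imread("pics/top0.png");hsv=cv2.cvtColor(im,cv2.COLOR_BGR2HSV)
roi=np.zeros(im.shape[:2],np.uint8);roi[170:280,160:280]=255
def m(lo,hi):return cv2.inRange(hsv,np.array(lo),np.array(hi))&roi
bl=m((100,130,60),(125,255,255));pts=cv2.findNonZero(bl)
r=cv2.minAreaRect(pts);print("blue",r,cv2.boxPoints(r))
rd=m((0,150,80),(6,255,255))|m((174,150,80),(180,255,255));r=cv2.minAreaRect(cv2.findNonZero(rd));print("red",r)
ye=m((22,120,120),(35,255,255));print("yel",cv2.findNonZero(ye).reshape(-1,2).tolist() if ye.any() else None)
for n,uv,z in(("peg",(173,196),.075),("piv",(209,198),.03),("bush",(237,238),.045),("red",(246,248),.057)):print(n,onz("top",uv,z))
E
```

```text
blue ((226.28720092773438, 222.08648681640625), (97.43994140625, 42.564205169677734), 54.63753890991211) [[180.73495 194.67195]
 [215.44638 170.03804]
 [271.83945 249.50102]
 [237.12802 274.13495]]
red ((244.6283721923828, 248.979736328125), (4.8824005126953125, 20.57583236694336), 54.462318420410156)
yel [[213, 192], [214, 192], [215, 192], [211, 193], [212, 193], [213, 193], [214, 193], [215, 193], [211, 194], [212, 194], [213, 194], [214, 194], [215, 194], [212, 195], [213, 195], [214, 195]]
peg [0.55546168 0.36469235 0.075     ]
piv [0.55869513 0.29891236 0.03      ]
bush [0.47520621 0.2352159  0.045     ]
red [0.45503086 0.21513622 0.057     ]
```

View pics/c0.png

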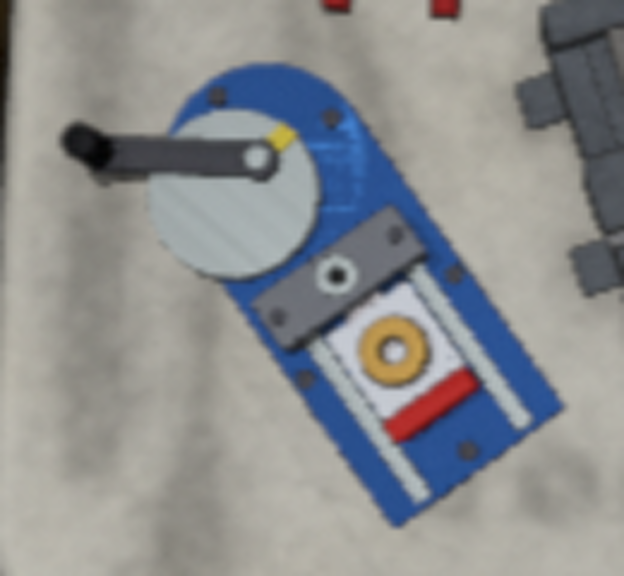

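The zoom shows the peg top at crop (82,140), pivot (258,158), guide hole (337,274), bushing (395,352), and base rear corners (398,525) and (562,407). The lever points left and the yellow mark is at the top right of the cam, away from the roller.

```bash
python3 - <<'E'
from h import *
P=lambda u,v,z:onz("top",(u/4.8+155,v/4.8+165),z)[:2]
piv=P(258,158,.036);bu=P(395,352,.045);g=P(337,274,.066);c1=P(398,525,.01);c2=P(562,407,.01);peg=P(82,140,.075)
for n,v in dict(piv=piv,bu=bu,g=g,c1=c1,c2=c2,peg=peg).items():print(n,v.round(4))
mid=(c1+c2)/2
for a in(bu,g,mid):
    d=piv-a;print(np.degrees(np.arctan2(d[1],d[0])),np.linalg.norm(d))
w=c1-c2;print("perp",np.degrees(np.arctan2(w[1],w[0]))-90,np.linalg.norm(w))
th=np.arctan2(*(piv-mid)[::-1])
e=peg-piv;print("lever",np.linalg.norm(e),"cam",np.arctan2(e[1],e[0])-th+.9)
for x in(-.139,-.178,-.16):print(x,piv+x*np.array([np.cos(th),np.sin(th)]))
f=th-.9;print("peg goal",piv+.07*np.array([np.cos(f),np.sin(f)]))
print(R.from_quat(np.roll(readout.get_state()["ee_rot"],-1)).as_matrix().round(3))
E
```

```text
piv [0.5582 0.2986]
bu [0.4745 0.2346]
g [0.5063 0.2586]
c1 [0.3985 0.2332]
c2 [0.4528 0.1617]
peg [0.5591 0.3667]
37.40903387190864 0.10529961159002922
37.59496016886613 0.06543725359083595
37.34040959843488 0.16668895541888706
perp 37.19777274473296 0.08971824557264477
lever 0.06817147246564714 cam 1.8050742215124225
-0.139 [0.44766292 0.21424582]
-0.178 [0.41665613 0.1905904 ]
-0.16 [0.43096695 0.20150829]
peg goal [0.62602774 0.28135411]
[[ 0.901  0.433 -0.001]
 [ 0.433 -0.901  0.002]
 [ 0.    -0.002 -1.   ]]
```

```bash
python3 -m handwheel '[[[41.4,-41.4,0],[0,0,0],0],[[41.4,-41.4,0],[0,0,0],0],[[41.4,-41.4,0],[0,0,0],0],[[41.4,-41.4,0],[0,0,0],0],[[41.4,-41.4,0],[0,0,0],0],[[41.4,-41.4,0],[0,0,0],0],[[41.4,-41.4,0],[0,0,0],0],[[41.4,-41.4,0],[0,0,0],0],[[41.4,-41.4,0],[0,0,0],0],[[41.4,-41.4,0],[0,0,0],0],[[41.4,-41.4,0],[0,0,0],0],[[41.4,-41.4,0],[0,0,0],0],[[41.4,-41.4,0],[0,0,0],0],[[41.4,-41.4,0],[0,0,0],0],[[41.4,-41.4,0],[0,0,0],0],[[41.4,-41.4,0],[0,0,0],0]]'
python3 -m handwheel '[[[0,0,0],[0,0,-1],0],[[0,0,0],[0,0,-1],0],[[0,0,0],[0,0,-1],0],[[0,0,0],[0,0,-1],0],[[0,0,0],[0,0,-1],0],[[0,0,0],[0,0,-1],0],[[0,0,0],[0,0,-1],0],[[0,0,0],[0,0,-1],0],[[0,0,0],[0,0,-1],0],[[0,0,0],[0,0,-1],0],[[0,0,0],[0,0,-0.6],0],[[0,0,0],[0,0,0],0]]'
cat > st.py <<'E'
from h import *
s=readout.get_state();M=R.from_quat(np.roll(s["ee_rot"],-1)).as_matrix()
print(s["clock"],s["position"].round(4),"yaw",np.degrees(np.arctan2(M[1,0],M[0,0])).round(2),"zax",M[:,2].round(3),"w",s["width"],"F",s["contact_force"].round(2),"q6",s["qpos"][5].round(3))
def tool(target):return (M.T@(np.array(target)-s["position"])*1000).round(1)
E
python3 - <<'E'
from st import *
print(tool([.559,.367,.042]))
im=vision.get_image("wrist");cv2.imwrite("pics/w1.png",im)
E
```

```text
clock: 2.1
position: [0.5595, 0.3673, 0.2307]
ee_rot: [0.0, 0.975, 0.222, -0.0]
contact_force: [0.0, -0.4, 0.9]
width: 0.0424
gripper_force: 0.0
clock: 3.6
position: [0.559, 0.3654, 0.2307]
ee_rot: [-0.0, 0.712, 0.702, -0.001]
contact_force: [0.3, 0.5, -0.1]
width: 0.0423
gripper_force: 0.0
3.6 [0.559  0.3654 0.2307] yaw 89.21 zax [-0.001 -0.001 -1.   ] w 0.04228049845790372 F [ 0.35  0.48 -0.12] q6 0.489
[1.700e+00 1.000e-01 1.887e+02]
```

View pics/w1.png

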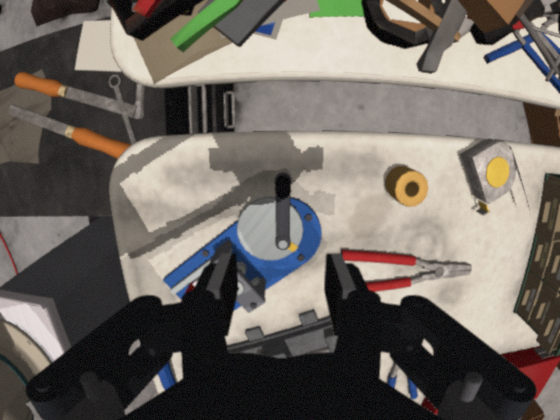

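The wrist view shows the peg at (283,185), centred between the fingers (tips near columns 220 and 340). I'll descend to straddle it, then push it along the arc.

```bash
python3 -m handwheel '[[[1,0,45],[0,0,0],0],[[0.7,0,45],[0,0,0],0],[[0,0,45],[0,0,0],0],[[0,0,33.7],[0,0,0],0],[[0,0,20],[0,0,0],0],[[0,0,0],[0,0,0],0]]'
python3 - <<'E'
from st import *
E
python3 -m handwheel '[[[0,7,0],[0,0,0],0],[[0,6,0],[0,0,0],0],[[-1.75,7.25,0],[0,0,1],0],[[-1.75,7.25,0],[0,0,1],0],[[-1.75,7.25,0],[0,0,1],0],[[-1.75,7.25,0],[0,0,1],0],[[-1.75,7.25,0],[0,0,1],0],[[-1.75,7.25,0],[0,0,1],0],[[-1.75,7.25,0],[0,0,1],0],[[-1.75,7.25,0],[0,0,1],0],[[-1.75,7.25,0],[0,0,1],0],[[-1.75,7.25,0],[0,0,1],0],[[-1.75,7.25,0],[0,0,1],0],[[0,0,0],[0,0,0],0]]'
python3 - <<'E'
from st import *
piv=np.array([.558,.2987]);f=np.radians(-14.2);u=np.array([np.cos(f),np.sin(f)]);t=np.array([u[1],-u[0]])
print(M.T@np.r_[s["position"][:2]-piv,0]);print("final",piv+.07*u+.0132*t)
cv2.imwrite("pics/t1.png",cv2.resize(vision.get_image("top")[130:285,130:290],None,fx=3.7,fy=3.7,interpolation=cv2.INTER_CUBIC))
E
```

```text
clock: 4.4
position: [0.5579, 0.3665, 0.0404]
ee_rot: [-0.001, 0.712, 0.702, -0.002]
contact_force: [0.1, -0.2, -0.5]
width: 0.0431
gripper_force: 0.0
4.4 [0.5579 0.3665 0.0404] yaw 89.22 zax [-0.004 -0.002 -1.   ] w 0.04305571182848846 F [ 0.06 -0.15 -0.45] q6 0.491
clock: 6.15
position: [0.6291, 0.3128, 0.0438]
ee_rot: [-0.0, 0.979, 0.202, 0.001]
contact_force: [0.5, 0.9, -0.1]
width: 0.0429
gripper_force: 0.0
6.15 [0.6291 0.3128 0.0438] yaw 23.28 zax [ 0.002  0.001 -1.   ] w 0.042871807047834366 F [ 0.5   0.94 -0.13] q6 1.527
[0.07090334 0.0151902  0.00018125]
final [0.62262312 0.2687318 ]
```

View pics/t1.png

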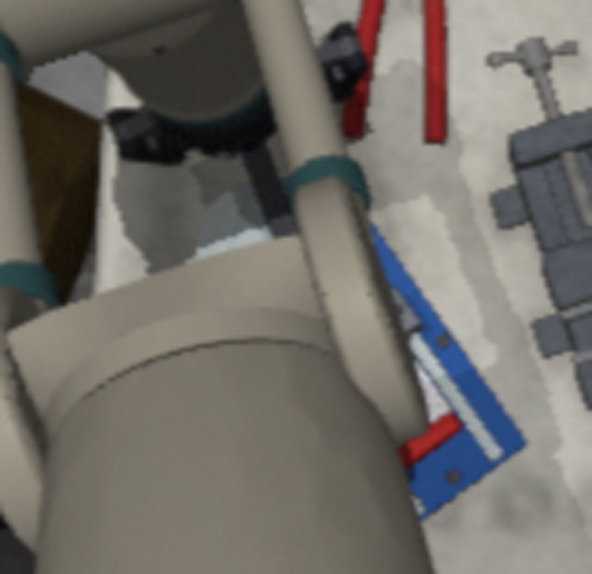

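The arm hides the peg, but the lever has swung along with it. There's about 37° left.

```bash
python3 -m handwheel '[[[-1.75,7.25,0],[0,0,1],0],[[-1.75,7.25,0],[0,0,1],0],[[-1.75,7.25,0],[0,0,1],0],[[-1.75,7.25,0],[0,0,1],0],[[-1.75,7.25,0],[0,0,1],0],[[-1.75,7.25,0],[0,0,1],0],[[0,0,0],[0,0,0],0],[[0,0,0],[0,0,0],0]]'
python3 - <<'E'
from st import *
piv=np.array([.558,.2987])
print(M.T@np.r_[s["position"][:2]-piv,0])
p=vision.camera_params("wrist");print(p)
cv2.imwrite("pics/w2.png",vision.get_image("wrist"))
E
```

```text
clock: 7.2
position: [0.6239, 0.2691, 0.0428]
ee_rot: [0.0, 0.994, -0.11, 0.0]
contact_force: [-0.1, 0.2, 0.6]
width: 0.0426
gripper_force: 0.0
7.2 [0.6239 0.2691 0.0428] yaw -12.61 zax [ 0. -0. -1.] w 0.042589406168732385 F [-0.11  0.17  0.6 ] q6 2.096
[7.07307081e-02 1.45246382e-02 2.28948388e-05]
{'intrinsics': array([[325.1922621 ,   0.        , 280.67130582],
       [  0.        , 325.1922621 , 209.57497774],
       [  0.        ,   0.        ,   1.        ]]), 'hand_eye': array([[ 9.60026476e-04, -9.58451208e-01, -2.85254903e-01,
         7.26301293e-02],
       [ 9.99999524e-01,  8.70421070e-04,  4.40903527e-04,
        -7.17975307e-04],
       [-1.74292640e-04, -2.85255190e-01,  9.58451588e-01,
        -1.41870260e-01],
       [ 0.00000000e+00,  0.00000000e+00,  0.00000000e+00,
         1.00000000e+00]])}
```

View pics/w2.png

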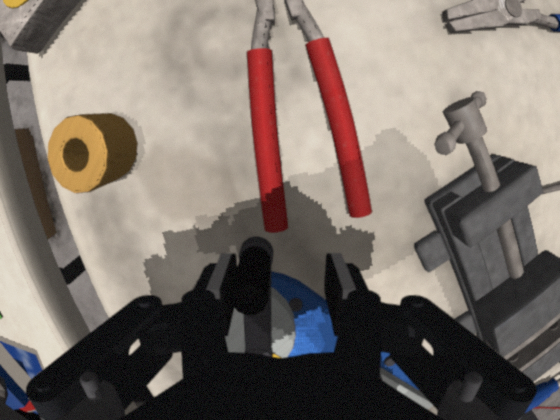

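The wrist view shows the peg at (255,250) against the trailing (left) finger, with the lever pointing along the tool's radial direction, so the cam is near 0. I'll back off, lift, move behind the plate, and take a clear top view on the way.

```bash
python3 -m handwheel '[[[0,-7,0],[0,0,0],0],[[0,0,-20],[0,0,0],0],[[0,0,-50],[0,0,0],0],[[0,0,-50],[0,0,0],0],[[-45.8,29.9,0],[0,0,0],1],[[-45.8,29.9,0],[0,0,0],1],[[-45.8,29.9,0],[0,0,0],1],[[-45.8,31.9,0],[0,0,0],1],[[0,4,0],[0,0,-1],1],[[0,0,0],[0,0,-1],1],[[0,0,0],[0,0,-1],1],[[0,0,0],[0,0,-1],1],[[0,0,0],[0,0,-1],1],[[0,0,0],[0,0,-1],1],[[0,0,0],[0,0,-1],1],[[0,0,0],[0,0,-1],1],[[0,0,0],[0,0,-0.33],1],[[0,0,0],[0,0,0],1]]'
python3 - <<'E'
from st import *
print(tool([.419,.1925,.028]))
cv2.imwrite("pics/w3.png",vision.get_image("wrist"))
E
```

```text
clock: 9.5
position: [0.419, 0.194, 0.1626]
ee_rot: [0.0, 0.948, 0.319, 0.0]
contact_force: [0.0, -0.4, -0.3]
width: 0.0001
gripper_force: 0.0
9.5 [0.419  0.194  0.1626] yaw 37.21 zax [ 0.  0. -1.] w 0.00014100657817487316 F [ 0.04 -0.4  -0.29] q6 1.204
[ -0.9   1.2 134.6]
```

View pics/w3.png

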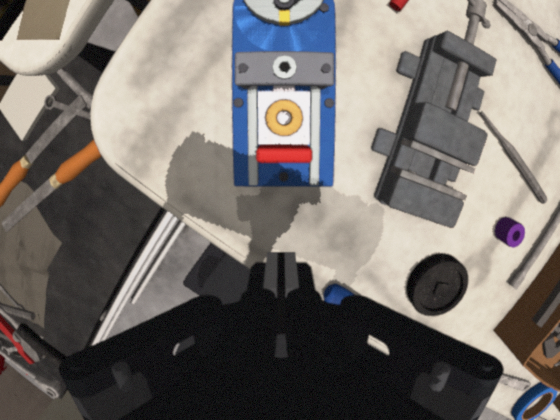

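The yellow mark at (285,17) points straight down the track at the roller, so the cam is close to 0. The carriage is back, and the red plate at (284,155) is lined up with the shut fingers at column 281. I'll descend and push.

```bash
python3 -m handwheel '[[[-1,1,45],[0,0,0],1],[[0,0,45],[0,0,0],1],[[0,0,30],[0,0,0],1],[[0,0,14],[0,0,0],1],[[0,0,0],[0,0,0],1],[[8,0,0],[0,0,0],1],[[8,0,0],[0,0,0],1],[[5,0,0],[0,0,0],1],[[5,0,0],[0,0,0],1],[[5,0,0],[0,0,0],1],[[5,0,0],[0,0,0],1],[[5,0,0],[0,0,0],1],[[5,0,0],[0,0,0],1],[[5,0,0],[0,0,0],1],[[0,0,0],[0,0,0],1]]'
python3 - <<'E'
from st import *
print("jig",M.T@np.r_[s["position"][:2]-[.558,.2987],0])
E
```

```text
clock: 11.42
position: [0.4603, 0.2238, 0.0286]
ee_rot: [-0.0, 0.948, 0.319, 0.001]
contact_force: [0.2, -0.6, -0.2]
width: -0.0001
gripper_force: 0.1
11.425 [0.4603 0.2238 0.0286] yaw 37.23 zax [ 0.002  0.001 -1.   ] w -6.519633484651483e-05 F [ 0.16 -0.56 -0.16] q6 1.237
jig [-0.12310061  0.00047244 -0.00020987]
```

```bash
python3 -m handwheel '[[[4,0,0],[0,0,0],1],[[4,0,0],[0,0,0],1],[[2,0,0],[0,0,0],1],[[1,0,0],[0,0,0],1],[[0,0,0],[0,0,0],1]]'
python3 - <<'E'
from st import *
print("jig",M.T@np.r_[s["position"][:2]-[.558,.2987],0])
E
python3 -m handwheel '[[[1.5,0,0],[0,0,0],1],[[1,0,0],[0,0,0],1]]'
python3 - <<'E'
from st import *
print("jig",M.T@np.r_[s["position"][:2]-[.558,.2987],0])
cv2.imwrite("pics/w4.png",vision.get_image("wrist"))
E
```

```text
clock: 12.05
position: [0.4683, 0.23, 0.0286]
ee_rot: [0.0, 0.948, 0.319, 0.0]
contact_force: [-1.4, -1.3, -0.0]
width: 0.0001
gripper_force: 0.6
12.05 [0.4683 0.23   0.0286] yaw 37.24 zax [ 0.001  0.    -1.   ] w 6.515333446872938e-05 F [-1.37 -1.25 -0.01] q6 1.244
jig [-1.1297150e-01  4.4810368e-04 -6.0278864e-05]
clock: 12.3
position: [0.47, 0.2312, 0.0285]
ee_rot: [0.0, 0.948, 0.319, -0.0]
contact_force: [-2.2, -3.2, 1.6]
width: -0.0002
gripper_force: 2.3
12.3 [0.47   0.2312 0.0285] yaw 37.24 zax [-0. -0. -1.] w -0.00019673249195859105 F [-2.25 -3.21  1.63] q6 1.246
jig [-1.10898895e-01  4.38101865e-04  4.93249037e-05]
```

View pics/w4.png

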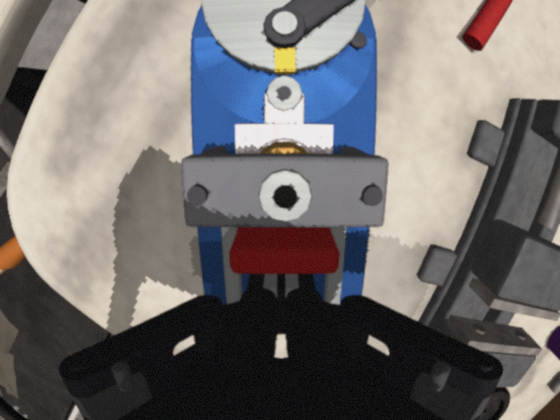

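The roller at (285,93) is close to the cam's yellow low point at (285,60), and the bushing is under the bridge. I'll push on until the force rises at the stop.

```bash
for i in 1 2 3; do python3 -m handwheel '[[[1.5,0,0],[0,0,0],1],[[0,0,0],[0,0,0],1]]' | egrep 'pos|contact'; done
```

```text
position: [0.4699, 0.2313, 0.0285]
contact_force: [-3.6, -4.8, 3.5]
position: [0.4698, 0.2313, 0.0284]
contact_force: [-6.1, -7.2, 6.5]
position: [0.4698, 0.2313, 0.0283]
contact_force: [-7.4, -9.0, 7.4]
```

The position stays put while the force climbs, so the carriage is on the end stop. I'll back off, lift and check.

```bash
python3 -m handwheel '[[[-10,0,0],[0,0,0],1],[[-25,0,0],[0,0,0],1],[[-25,0,0],[0,0,0],1],[[0,0,-45],[0,0,0],1],[[0,0,-45],[0,0,0],1],[[0,-50,-30],[0,0,0],1],[[-40,0,-30],[0,0,0],1],[[-40,0,0],[0,0,0],1],[[0,50,0],[0,0,0],1],[[0,50,0],[0,0,0],1],[[0,50,0],[0,0,0],1],[[0,50,0],[0,0,0],1],[[0,50,0],[0,0,0],1],[[0,0,0],[0,0,0],1]]'
python3 - <<'E'
from h import *
im=vision.get_image("top")
cv2.imwrite("pics/t5.png",cv2.resize(im[80:310,150:440],None,fx=2.6,fy=2.6,interpolation=cv2.INTER_CUBIC))
hsv=cv2.cvtColor(im,cv2.COLOR_BGR2HSV);roi=np.zeros(im.shape[:2],np.uint8);roi[170:280,160:280]=255
rd=(cv2.inRange(hsv,(0,150,80),(6,255,255))|cv2.inRange(hsv,(174,150,80),(180,255,255)))&roi
c=cv2.minAreaRect(cv2.findNonZero(rd))[0];print(c,"travel",np.linalg.norm(onz("top",c,.057)-onz("top",(244.63,248.98),.057)))
E
```

```text
clock: 14.85
position: [0.4867, -0.0124, 0.1788]
ee_rot: [0.001, 0.948, 0.317, 0.002]
contact_force: [0.2, 0.0, 0.3]
width: -0.0005
gripper_force: 0.0
(234.0, 234.00001525878906) travel 0.037668724876916145
```

View pics/t5.png

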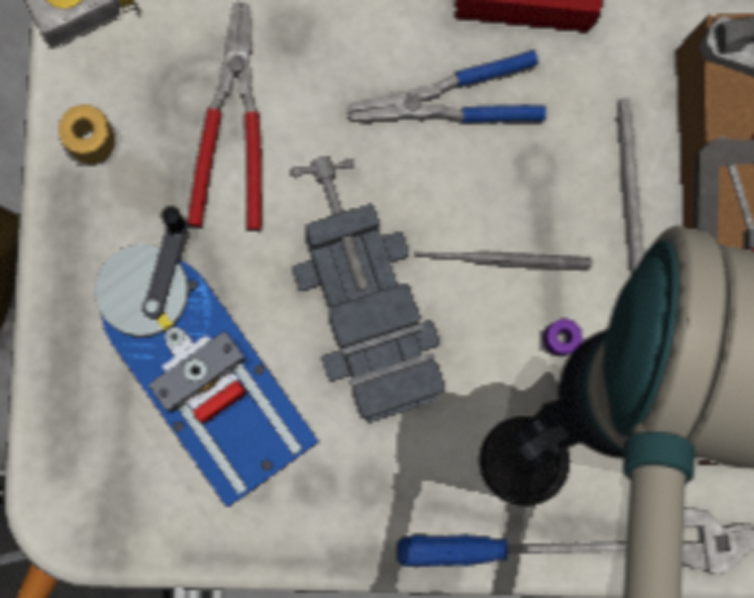

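The carriage has travelled about 37.7 mm, the roller is at the yellow mark, the bushing is under the guide and the bystanders haven't moved. The arm is clear, at z 0.18 m. Handing in.

```bash
python3 -c "
from rig import manip
print(manip.sign_off())"
```

```text
the job is handed in; nothing more can be done
None
```

I turned the cam to its low point, pushed the carriage onto its end stop (about 37.7 mm of travel measured in the top view) with the bushing under the drill guide, and handed the job in; the sign-off returned no verdict.

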